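Clamp a tube block with a star-wheel fixture

TASK

Take the aluminium tube block and press it into the corner of the clamping fixture, standing upright on the base plate with its long side flush against the side fence and its end flush against the back fence, pushing on both fences at once. Then wind the star wheel by pushing its spokes one after another, so that the jaw closes and grips the block firmly but is not forced (about 10 to 20 N on the block); never push the jaw itself. Let go of everything and leave the slide box, the dropper bottle and the tally counter where they stand.

Things in the scene. Friction and masses are not known exactly. Their poses are not given: they have to be found in the camera images.
- tube_block: Loose aluminium block 100 x 56 x 60 mm (x, y, z) with eight dark round wells in its top, 0.5 to 0.85 kg, standing on the worktop. Origin: centre of its underside; x along its 100 mm length, z up. Half a turn about z makes no difference. Friction on the steel and on the plate is up to about 0.9, so slide it along one fence to meet the other.
- fixture: Grey clamping fixture fixed to the worktop. Frame: origin on the worktop; base plate spans x -95 to 95, y -185 to 195, z 0 to 12 mm. +x points away from the robot (yaw within 0.2 rad), +y left. Corner of two fences at the right (-y) end, jaw in the middle, star wheel at the left end.
- side_fence: Steel bar, 110 x 20 x 22 mm, on the plate at the fixture's right end, along its x axis; bolted at a different place in its slots each time (fixture y -174 to -162 mm). Origin: centre of its underside, at fixture x = -15, z = 12 mm; its long face, 10 mm from there, looks to +y. With the block in place, the block's origin is at +38 mm in y and +10 mm in x from this origin, axes parallel.
- back_fence: Steel bar, 20 x 50 x 22 mm, on the plate at the back of the corner; its face, at fixture x = 45 mm, looks to -x. Origin: centre of its underside. Top at fixture z = 34 mm.
- jaw: Steel jaw 64 mm wide (x), 30 mm thick, top at fixture z = 37 mm, that slides along fixture -y towards the side fence, driven by the wheel through a rack (15 mm per rad). Its front is a sprung pad (12 N per mm, 5 mm travel). Origin: middle of the pad's unsprung face at the plate's top; at wheel angle 0 it is at fixture (-5, -45, 12) mm.
- star_wheel (a joint): Turn of the star wheel, rad; grows counter-clockwise from above, closing the jaw (spokes in front go right, -y). 0: jaw fully open; starts at 0 to 1.25; the jaw meets the block between 3.3 and 4.3. Stays where left: friction 0.30 N m (4 N at a spoke 75 mm out); each 10 N of jaw force adds 0.15 N m (2 N there). Friction can hold a jaw force of up to about 20 N.
- wheel_axis (a point): On the wheel's vertical axis at mid-spoke height, fixture (5, 95, 70) mm, axes as the fixture's. Black hub, radius 22 mm, top 18 mm above this point; five spokes, 12 mm thick steel rods with 17 mm ball ends, out to radius 92 mm. At joint value q they stand at angles q + k x 72 degrees from the fixture's +x, counter-clockwise from above.
- slide_case: Bystander: loose blue slide box, 89 x 100 x 32 mm. Origin: centre of underside.
- dropper: Bystander: loose brown dropper bottle, 32 mm across, 96 mm tall. Origin: centre of underside.
- counter: Bystander: loose hand tally counter, 64 x 54 x 26 mm. Origin: centre of underside.
- guard (a point): Middle of the front edge of the flat guard's top that covers the rear half of the wheel, fixture (5, 95, 97) mm. The guard runs from here 90 mm to +x and 98 mm to either side in y, closed at the back and partly at the sides; spokes can be reached only in front of this edge (-x).

How it is judged:
On the way, in this order (a step that is already met when the one before it is completed fails the run):
1. the block stands in the corner and is pressed against both fences at once (contact force between tube_block and side_fence above 1.5 N and contact force between tube_block and back_fence above 1.5 N and z of tube_block in the frame of fixture below 0.015 m and angle between the x axis of tube_block and the x axis of fixture, either way round below 0.04 rad), for 0.2 s.
2. the jaw, closed by the star wheel, grips the block (contact force between jaw and tube_block above 5 N), for 0.3 s.
At the end, for the whole second after the job is handed in: The block stands upright on the base plate in the corner, within 2.5 mm of both fences and within 0.03 rad of square, at rest, and the jaw keeps pressing on it with more than 5 N after everything is let go (contact force between jaw and tube_block above 5 N and x of tube_block in the frame of fixture between -0.0075 and -0.003 m and y of tube_block in the frame of side_fence between 0.0355 and 0.0405 m and z of tube_block in the frame of fixture below 0.015 m and angle between tube_block's own z axis and vertical below 0.04 rad and angle between the x axis of tube_block and the x axis of fixture, either way round below 0.03 rad and linear speed of tube_block below 0.01 m/s); the robot touches nothing.
It fails at once if the jaw is forced: more than 30 N on the block (contact force between jaw and tube_block above 30 N).
It fails at once if the robot pushes the jaw itself (contact force between any of the fingers, the arm and jaw above 5 N).
It fails at once if a bystander is shifted by more than 30 mm (distance of any of slide_case, dropper, counter from where it was at the start of the episode above 0.03 m).
It also fails if it takes over 72 s, if anything falls off the work surface, if the arm or the gripper's body presses on something with over 40 N, if the wrist force passes 120 N, or if a joint passes its speed limit or range.

ROBOT

A 7-joint arm with a two-finger parallel gripper is mounted at the origin on a cart in front of the work surface, level with it; the furniture and walls round the work are solid. World frame = base frame: x ahead of the robot, y to its left, z up, the work surface at z = 0. Lengths are in m, angles in rad, forces in N, time in s.
With the tool pointing down it reaches from about 0.4 to 0.85 m from the base axis. Payload 4.5 kg.
Tool frame: the origin (TCP) lies at the very end of the fingers, on their centre line; the grasp point (between the pads) lies 19 mm behind it (r.grip_depth is the z of the grasp point in the tool frame, in m); z points along the fingers, y is the line along which they close (so a half turn about z gives the same grasp; the last joint's range is limited). The gripper opens to 88 mm and grips with 3 to 60 N. Pads are 18 mm wide; open, the fingers measure 123 mm over their backs; the gripper's body (75 mm by 187 mm) begins 45 mm behind the grasp point.
Start: joints at [1.166, 0.689, -0.195, 1.565, 0.157, 0.902, -0.215], TCP at [0.266, -0.566, 0.218] pointing down, gripper open.
Joint ranges: [-3.01, 3.01], [-0.46, 2.08], [-1.47, 1.51], [0.13, 2.56], [-1, 4.14], [0.04, 2.09], [-2.66, 2.66]. Speed limits (rad/s): [2.57, 2.57, 3.14, 3.14, 3.14, 3.14, 3.14].

INTERFACE

Orientations are given as a unit quaternion [x, y, z, w].
In Python, from plant import r gives the robot as it stands.
- The arm moves only by the shell command python3 steer.py 'ROWS' [FORCE]. ROWS is a JSON list of rows, 1 to 10 of them, each of 7 numbers: the opening from 0.0 (shut) to 1.0 (fully open), then dx, dy, dz in units of 5 mm, then a rotation vector rx, ry, rz in units of 0.25 rad; each row is the pose to reach, as a shift and turn from the pose commanded when the command began, along the tool's axes at that moment; what a row does not reach only later rows make up. A row lasts 1/10 s, in which the tool goes at most 0.05 m and 0.15 rad, less where a joint would pass 70% of its speed; a pose out of reach is approached as far as the arm can. The fingers move at their own pace and stop on an object; FORCE is the grip in N (left out, the last holds). Time passes only in rows, so rows that do not move let the fingers close. It prints the time, the measured TCP pose, the force, the opening and the grip force at its end. Input that does not fit is refused with a message, and nothing moves.
- r.get_state(): the state, without advancing time (a new reading comes with each control period).
- r.snapshot(name): name is "scene" or "top" or "wrist"; returns the picture (480x640x3 uint8, red, green, blue); there is no depth.
- r.camera_params(name): a dict with "fx", "fy", "cx", "cy" (pixels), "rvec" (rotation vector, rad) and "tvec" (3), from world to camera coordinates, as OpenCV has them. Camera axes: x right, y down, z forward; pixel columns grow to the right and rows downward; lengths in m; the calibration is good to about 2 mm. A picture is of the moment at which its call begins: read the wrist's pose just before it. camera_params takes no time and is no camera call; for the wrist camera it gives the pose at the moment of the call.
- r.finish_job(): hands the job in; it is judged then, once.
The state is a dict: "clock": time; "q": joint angles; "qd": joint speeds; "joint_torque": joint torques, N m; "tool_pos": TCP position; "eef_rot": TCP orientation; "contact_force": force on the tool from outside, world axes, zero at the start; "moment": the same for the moment, N m; "opening": opening from 0.0 (shut) to 1.0 (fully open); "finger_force": force on a finger pad.
Only numpy, scipy, OpenCV 4.12 (cv2) and the standard library are available. Lean on these libraries where they do the work, as an engineer would, in place of code of your own. Each camera call takes 0.05 s, during which the arm holds its last target. There are 200 camera calls.

## Working session

There is one attempt and no reset: what is moved stays moved. The work goes in short steps, Python scripts to look and compute and a shell command to move; the robot and the scene stay as the last step left them, time stands still between calls to the robot, and variables do not carry over. Pictures are saved under pics/ and viewed, at most 10 in all, crops included, and the job is handed in when it is done.

```bash
ls; mkdir -p pics; python3 - <<'E'
from plant import r
import cv2
for n in("scene","top"):
    cv2.imwrite(f"pics/{n}0.png",r.snapshot(n)[:,:,::-1]); print(n,r.camera_params(n))
s=r.get_state();print(s['clock'],s['tool_pos'],s['eef_rot'],s['contact_force'],s['opening'],r.grip_depth)
E
```

```text
pics
plant.py
steer.py
scene {'fx': 523.0469805638147, 'fy': 523.0469805638147, 'cx': 316.48730271704807, 'cy': 243.49058600856964, 'rvec': array([ 1.22855902, -2.25657116,  0.98559559]), 'tvec': array([0.31762112, 0.35585155, 0.99991422])}
top {'fx': 512.0814362285768, 'fy': 512.0814362285768, 'cx': 306.711878301022, 'cy': 246.32785788916084, 'rvec': array([ 2.13990453, -2.14520974,  0.11611547]), 'tvec': array([0.04605522, 0.56713415, 1.15875199])}
0.1 [ 0.26524391 -0.56527987  0.21685897] [ 9.76018926e-01  2.17684065e-01 -2.42227520e-04 -8.03736555e-04] [-0.05710714 -0.63231152 -0.57044033] 1.0012969632399107 -0.0187
```

View pics/top0.png

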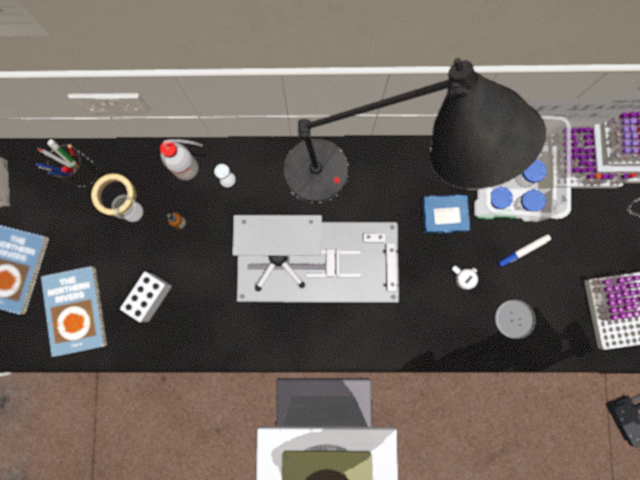

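View pics/scene0.png

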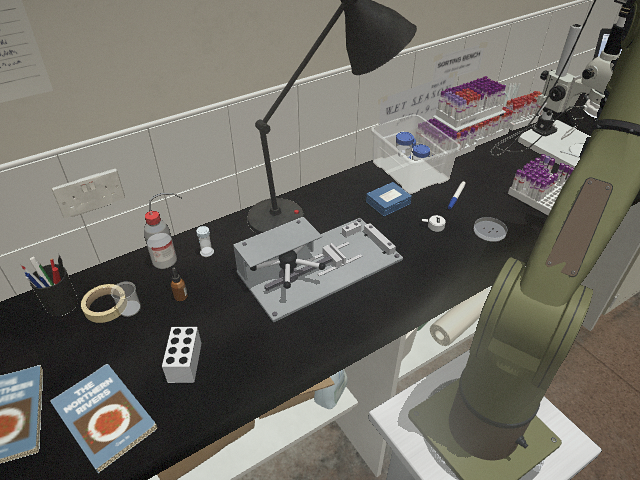

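```bash
python3 - <<'E'
import cv2,numpy as np
t=cv2.imread("pics/top0.png")
a=cv2.resize(t[205:310,225:408],None,fx=4.3,fy=4.3,interpolation=cv2.INTER_CUBIC)
cv2.imwrite("pics/cf.png",a)
b=cv2.resize(t[262:332,110:190],None,fx=8,fy=8,interpolation=cv2.INTER_CUBIC)
cv2.imwrite("pics/cb.png",b)
E
```

```text
(no output)
```

View pics/cf.png

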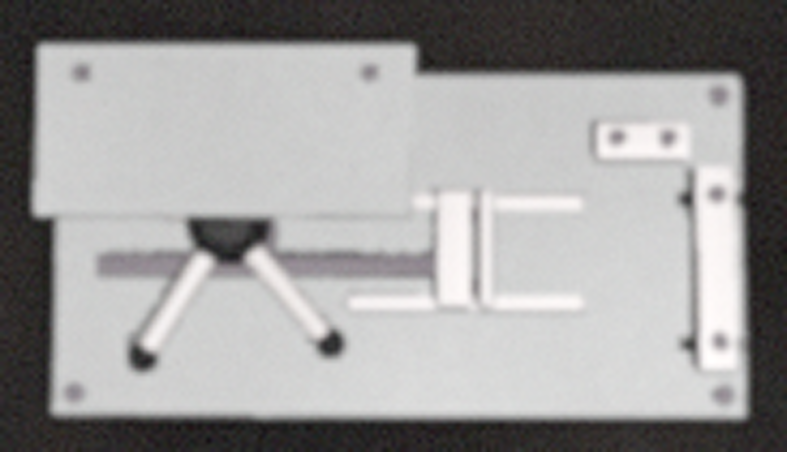

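View pics/cb.png

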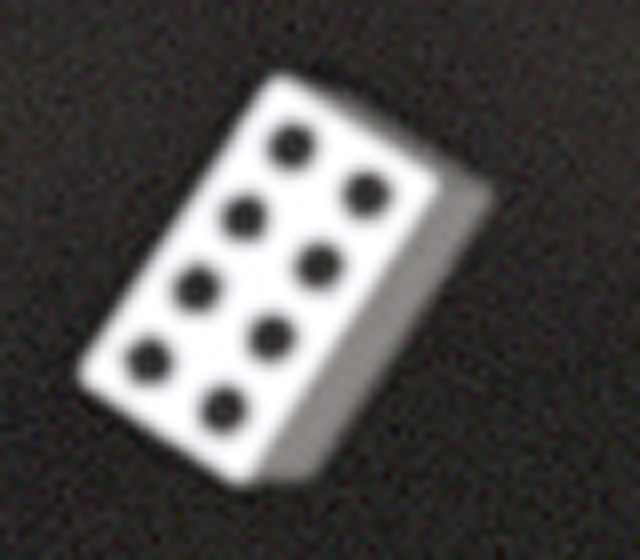

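```bash
cat > h.py <<'E'
from plant import r
import cv2,numpy as np
from scipy.spatial.transform import Rotation as R
def ray(n,uv,z,P=None):
    P=P or r.camera_params(n); M=R.from_rotvec(P['rvec']).as_matrix(); c=-M.T@P['tvec']
    uv=np.atleast_2d(uv); z=np.broadcast_to(z,len(uv))
    d=np.c_[(uv[:,0]-P['cx'])/P['fx'],(uv[:,1]-P['cy'])/P['fy'],np.ones(len(uv))]@M
    return c+d*((z-c[2])/d[:,2])[:,None]
def fit2(loc,w):  # 2D rigid: w = R loc + t
    loc=np.array(loc);w=np.array(w)[:,:2];a=loc-loc.mean(0);b=w-w.mean(0)
    th=np.arctan2((a[:,0]*b[:,1]-a[:,1]*b[:,0]).sum(),(a*b).sum())
    Rm=np.array([[np.cos(th),-np.sin(th)],[np.sin(th),np.cos(th)]]);t=w.mean(0)-Rm@loc.mean(0)
    return t,th,w-(loc@Rm.T+t)
E
python3 - <<'E'
from h import *
np.set_printoptions(precision=4,suppress=True)
f=lambda p,s,o:(np.array(p)+.5)/s-.5+np.array(o)
P=f([(742,73),(747,417),(50,416),(35,42),(417,42),(417,216),(33,216)],4.3,(225,205))
W=ray("top",P,[.012]*3+[.097]*4)
loc=[(.095,-.185),(-.095,-.185),(-.095,.195),(.095,.193),(.095,-.003),(.005,-.003),(.005,.193)]
t,th,res=fit2(loc,W);print("fix",t,th,res*1000)
Rm=np.array([[np.cos(th),-np.sin(th)],[np.sin(th),np.cos(th)]])
F=lambda p,z:(ray("top",f(p,4.3,(225,205)),z)[:,:2]-t)@Rm*1000
print("side",F([(696,168),(738,168),(738,370),(696,370)],.034))
print("back",F([(597,122),(690,122),(690,160),(597,160)],.034))
b=F([(143,353),(328,342)],.07);print("balls",b,np.hypot(*(b-[5,95]).T),np.degrees(np.arctan2(b[:,1]-95,b[:,0]-5)))
print("jaw",F([(437,190),(474,190),(474,306),(437,306),(490,190),(490,306)],.037))
Bw=ray("top",f([(278,72),(440,182),(242,488),(80,375)],8,(110,262)),.06);print(Bw)
tb,tt,rs=fit2([(.05,.028),(.05,-.028),(-.05,-.028),(-.05,.028)],Bw);print("block",tb,tt,rs*1000)
print("tool",R.from_quat(r.get_state()['eef_rot']).as_matrix())
for n,p in dict(slide=(447,213),dropper=(177,221),counter=(466,278)).items():print(n,ray("top",p,.03))
E
```

```text
fix [0.5354 0.015 ] -0.0057438521633284305 [[ 0.1709 -0.8085]
 [-0.223  -0.0448]
 [-1.2875  1.301 ]
 [ 0.9741  1.9328]
 [ 0.9997 -1.549 ]
 [-0.1143 -1.6333]
 [-0.5199  0.8017]]
side [[  38.7397 -156.5435]
 [  38.776  -179.2866]
 [ -70.6884 -177.3135]
 [ -70.7727 -154.8413]]
back [[  63.9901 -103.0996]
 [  64.0458 -153.6773]
 [  43.1264 -153.3595]
 [  43.0501 -102.8968]]
balls [[-64.6064 138.7798]
 [-58.5086  41.7479]] [82.2297 82.8802] [ 147.8317 -140.0201]
jaw [[ 26.0446 -15.7978]
 [ 26.0814 -35.8681]
 [-36.9501 -35.7173]
 [-37.0114 -15.7856]
 [ 26.0973 -44.5422]
 [-36.9236 -44.3316]]
[[0.5097 0.4171 0.06  ]
 [0.4781 0.3692 0.06  ]
 [0.3916 0.4226 0.06  ]
 [0.4234 0.4704 0.06  ]]
block [0.4507 0.4198] -0.5608110816387913 [[ 1.7681  0.1974]
 [-0.0903 -0.3128]
 [-1.8624 -0.1283]
 [ 0.1846  0.2437]]
tool [[ 0.9052  0.4249 -0.0008]
 [ 0.4249 -0.9052  0.0015]
 [-0.0001 -0.0017 -1.    ]]
slide [[ 0.6462 -0.286   0.03  ]]
dropper [[0.6304 0.3538 0.03  ]]
counter [[ 0.4928 -0.3242  0.03  ]]
```
Side fence center y ~ -167 (the top blurred edges: -156 to -178 → center -167). Block rotated -0.561 (length dir from world x turned clockwise). Ball radius 82 (ball centre maybe 83.5 = 92-8.5 ✓.). Angles: 147.8, -140.0=220: diff 72.2 ✓. q = 147.9 mod 72 = 3.9° (147.9-144) → q≈0.068 (start 0..1.25). So q≈0.07, jaw pad at -46 ; measured -44.4 ok.

Units first: shifts go in units of 5 mm and turns go in units of 0.25 rad. So 0.325 m is 65, -0.14 m is -28, 0.439 rad is 1.756.

```bash
python3 steer.py '[[1,65,-28,0,0,0,1.756],[1,65,-28,0,0,0,1.756],[1,65,-28,0,0,0,1.756],[1,65,-28,0,0,0,1.756],[1,65,-28,0,0,0,1.756],[1,65,-28,0,0,0,1.756],[1,65,-28,0,0,0,1.756],[1,65,-28,0,0,0,1.756],[1,65,-28,0,0,0,1.756]]' 25
```

```text
clock: 1.0
tool_pos: [0.5013, -0.2989, 0.2172]
eef_rot: [1.0, 0.002, -0.0, -0.0]
contact_force: [-0.1, 0.5, -0.0]
opening: 1.003
finger_force: 0.0
```

To row units: -0.4 m is -80, -0.02 m is -4.

```bash
python3 steer.py '[[1,-4,-80,0,0,0,0],[1,-4,-80,0,0,0,0],[1,-4,-80,0,0,0,0],[1,-4,-80,0,0,0,0],[1,-4,-80,0,0,0,0],[1,-4,-80,0,0,0,0],[1,-4,-80,0,0,0,0],[1,-4,-80,0,0,0,0]]'
python3 steer.py '[[1,-6,-63.8,0,0,0,2.244],[1,-6,-63.8,0,0,0,2.244],[1,-6,-63.8,0,0,0,2.244],[1,-6,-63.8,0,0,0,2.244],[1,-6,-63.8,0,0,0,2.244],[1,-6,-63.8,0,0,0,2.244],[1,-6,-63.8,0,0,0,2.244],[1,-6,-63.8,0,0,0,2.244],[1,-6,-63.8,0,0,0,2.244]]'
python3 - <<'E'
from h import *
P=r.camera_params("wrist");cv2.imwrite("pics/w1.png",r.snapshot("wrist")[:,:,::-1])
s=r.get_state();print(s['q'],s['tool_pos'],s['eef_rot'],P)
M=R.from_rotvec(P['rvec']).as_matrix()
# expected corners
c,sn=np.cos(-.561),np.sin(-.561)
for a,b in[(.05,.028),(.05,-.028),(-.05,-.028),(-.05,.028)]:
    X=np.array([.4507+c*a-sn*b,.4198+sn*a+c*b,.06]);p=M@X+P['tvec'];print(p[:2]/p[2]*P['fx']+[P['cx'],P['cy']])
E
```

```text
clock: 1.8
tool_pos: [0.4802, 0.0976, 0.2177]
eef_rot: [1.0, -0.002, 0.0, 0.001]
contact_force: [1.2, 0.3, 0.2]
opening: 1.003
finger_force: 0.0
clock: 2.7
tool_pos: [0.4518, 0.4146, 0.2173]
eef_rot: [0.96, -0.278, 0.001, 0.001]
contact_force: [-0.2, -0.9, 0.5]
opening: 1.002
finger_force: 0.0
[-1.04461196  0.70615169  0.41446249  1.62147701 -0.34069882  0.88769322
 -2.63756177] [0.45205639 0.4139801  0.21761682] [ 9.60270265e-01 -2.79068824e-01  6.08796348e-04  1.11300403e-03] {'fx': 346.3291940765568, 'fy': 346.3291940765568, 'cx': 319.3222772082179, 'cy': 239.71552609721388, 'rvec': array([-1.44148567,  2.61902608,  0.35047997]), 'tvec': array([0.59015286, 0.11665025, 0.43234095])}
[282.79579383 167.89286016]
[343.77596453 167.68858695]
[342.20851727 270.1452301 ]
[285.91227049 270.37062271]
```

View pics/w1.png

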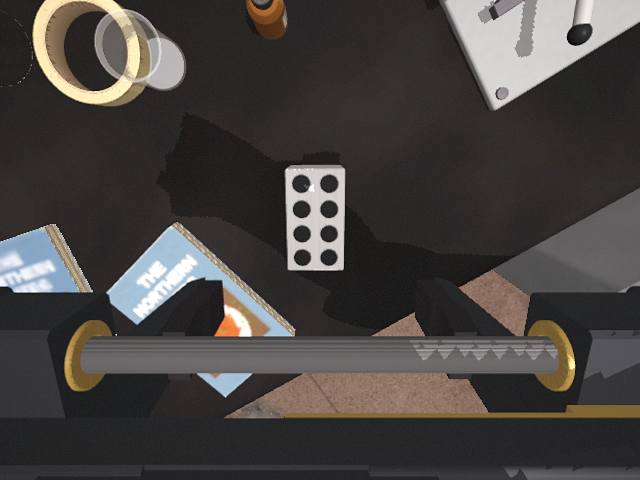

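To row units: 0.13 m is 26, 0.1 m is 20.

```bash
python3 steer.py '[[1,0,0,10,0,0,0],[1,0,0,20,0,0,0],[1,0,0,26,0,0,0],[1,0,0,26,0,0,0]]'
python3 - <<'E'
from h import *
s=r.get_state();print(s['q'],s['tool_pos'],s['eef_rot'])
E
```

```text
clock: 3.15
tool_pos: [0.4491, 0.4124, 0.0842]
eef_rot: [0.96, -0.279, -0.002, 0.004]
contact_force: [-0.0, -0.5, 0.1]
opening: 0.999
finger_force: 0.0
[-0.99135835  0.87632311  0.31599334  1.72422156 -0.42388923  0.61871841
 -2.56697115] [0.44910447 0.41241952 0.08415746] [ 0.96026526 -0.27905061 -0.00212923  0.00410592]
```

To row units: 0.054 m is 10.8, -0.005 m is -1.

```bash
python3 steer.py '[[1,-0.6,-1,0,0,0,0],[1,-0.6,-1,6,0,0,0],[1,-0.6,-1,10.8,0,0,0],[1,-0.6,-1,10.8,0,0,0],[0,-0.6,-1,10.8,0,0,0],[0,-0.6,-1,10.8,0,0,0],[0,-0.6,-1,10.8,0,0,0],[0,-0.6,-1,10.8,0,0,0],[0,-0.6,-1,10.8,0,0,0],[0,-0.6,-1,10.8,0,0,0]]' 30
```

```text
clock: 4.15
tool_pos: [0.4497, 0.4216, 0.0344]
eef_rot: [0.961, -0.277, -0.001, 0.001]
contact_force: [-2.8, -4.4, 6.3]
opening: 0.63
finger_force: 30.0
```

```bash
python3 steer.py '[[0,0,0,-8,0,0,0],[0,0,0,-18,0,0,0],[0,0,0,-28,0,0,-0.6],[0,0,0,-28,0,0,-1.2],[0,0,0,-28,0,0,-1.8],[0,0,0,-28,0,0,-2.26],[0,0,0,-28,0,0,-2.26],[0,0,0,-28,0,0,-2.26]]'
python3 steer.py '[[0,13.2,104.4,0,0,0,0],[0,13.2,104.4,0,0,0,0],[0,13.2,104.4,0,0,0,0],[0,13.2,104.4,0,0,0,0],[0,13.2,104.4,0,0,0,0],[0,13.2,104.4,0,0,0,0],[0,13.2,104.4,0,0,0,0],[0,13.2,104.4,0,0,0,0],[0,13.2,104.4,0,0,0,0],[0,13.2,104.4,0,0,0,0]]'
python3 steer.py '[[0,1.2,8,0,0,0,0],[0,1.2,8,0,0,0,0],[0,1.2,8,0,0,0,0]]'
python3 - <<'E'
from h import *
s=r.get_state();print(s['q'],s['tool_pos'],s['eef_rot'])
E
```

```text
clock: 4.95
tool_pos: [0.4499, 0.4228, 0.1728]
eef_rot: [1.0, 0.0, -0.001, 0.001]
contact_force: [-0.4, -0.2, -7.1]
opening: 0.628
finger_force: 30.0
clock: 5.95
tool_pos: [0.5152, -0.0747, 0.1735]
eef_rot: [1.0, 0.001, -0.0, 0.0]
contact_force: [2.0, 0.3, -7.4]
opening: 0.625
finger_force: 30.0
clock: 6.25
tool_pos: [0.521, -0.1142, 0.1734]
eef_rot: [1.0, -0.001, -0.0, 0.0]
contact_force: [-0.3, 0.4, -6.8]
opening: 0.627
finger_force: 30.0
[ 0.06275423  0.6347503   0.10783249  1.89820833 -0.10950835  0.61469845
 -1.33346093] [ 0.52098899 -0.11418312  0.17336085] [ 9.99999407e-01 -9.88279930e-04 -2.84457205e-04  3.57407802e-04]
```

```bash
python3 steer.py '[[0,-1.4,-3.2,0,0,0,0],[0,-1.4,-3.2,8,0,0,0],[0,-1.4,-3.2,16,0,0,0],[0,-1.4,-3.2,22,0,0,0],[0,-1.4,-3.2,24.4,0,0,0],[0,-1.4,-3.2,24.4,0,0,0],[0,-1.4,-3.2,24.4,0,0,0]]'
python3 - <<'E'
from h import *
P=r.camera_params("wrist");cv2.imwrite("pics/w2.png",r.snapshot("wrist")[:,:,::-1])
E
```

```text
clock: 6.95
tool_pos: [0.5153, -0.0961, 0.0525]
eef_rot: [1.0, 0.002, 0.001, 0.0]
contact_force: [-0.1, -0.4, -5.8]
opening: 0.63
finger_force: 30.0
```

View pics/w2.png

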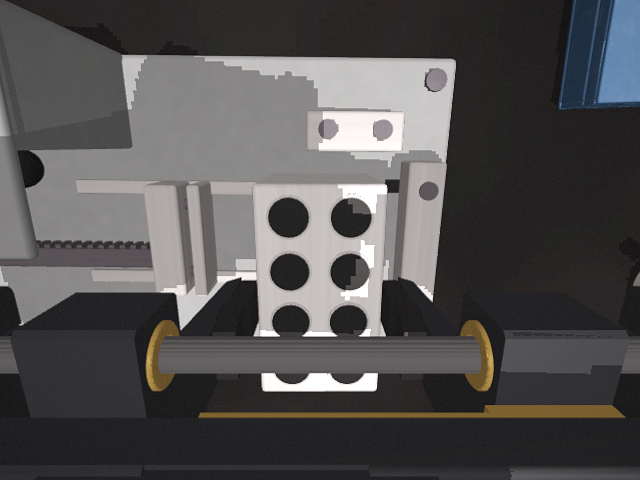

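To row units: 0.006 m is 1.2, 0.004 m is 0.8.

```bash
python3 steer.py '[[0,0,0,0.8,0,0,0],[0,0,0,1.2,0,0,0],[0,0,0,1.2,0,0,0]]'
python3 steer.py '[[0,0,0.8,0,0,0,0],[0,0,1.6,0,0,0,0],[0,0,2.2,0,0,0,0],[0,0,2.2,0,0,0,0]]'
```

```text
clock: 7.3
tool_pos: [0.515, -0.0965, 0.0465]
eef_rot: [1.0, 0.002, 0.001, 0.0]
contact_force: [0.8, 1.2, -1.2]
opening: 0.627
finger_force: 30.0
clock: 7.7
tool_pos: [0.5153, -0.1065, 0.0465]
eef_rot: [1.0, 0.002, 0.001, -0.001]
contact_force: [0.8, 4.9, 5.0]
opening: 0.629
finger_force: 30.0
```

To row units: -0.001 m is -0.2, 0.005 m is 1.

```bash
python3 steer.py '[[0,0,0.6,-0.2,0,0,0],[0,0,1,-0.2,0,0,0],[0,0,1,-0.2,0,0,0]]'
python3 steer.py '[[0,0,0.4,0,0,0,0],[0,0,0.6,0,0,0,0],[0,0,0.6,0,0,0,0]]'
```

```text
clock: 8.0
tool_pos: [0.514, -0.1136, 0.0465]
eef_rot: [1.0, 0.001, -0.0, 0.001]
contact_force: [-0.9, -0.2, -2.5]
opening: 0.625
finger_force: 30.0
clock: 8.3
tool_pos: [0.5141, -0.1147, 0.0466]
eef_rot: [1.0, 0.002, -0.0, -0.001]
contact_force: [-0.4, 5.0, -0.6]
opening: 0.629
finger_force: 30.0
```

To row units: 0.011 m is 2.2, 0.008 m is 1.6.

```bash
python3 steer.py '[[0,0.8,0.2,0,0,0,0],[0,1.6,0.2,0,0,0,0],[0,2.2,0.2,0,0,0,0],[0,2.2,0.2,0,0,0,0]]'
python3 steer.py '[[0,0.4,0,0,0,0,0],[0,0.6,0,0,0,0,0],[0,0.6,0,0,0,0,0]]'
```

```text
clock: 8.7
tool_pos: [0.5185, -0.115, 0.0465]
eef_rot: [1.0, 0.001, -0.007, -0.001]
contact_force: [-10.8, 6.9, 9.5]
opening: 0.625
finger_force: 30.1
clock: 9.0
tool_pos: [0.5208, -0.115, 0.0465]
eef_rot: [1.0, 0.001, -0.007, -0.002]
contact_force: [-12.1, 5.8, 10.7]
opening: 0.622
finger_force: 30.1
```

To row units: 0.003 m is 0.6, -0.0015 m is -0.3.

```bash
python3 steer.py '[[0,0,0,-0.2,0,0,0],[0,0,-0.2,-0.3,0,0,0],[0,0.6,-0.2,-0.3,0,0,0],[0,0.6,-0.2,-0.3,0,0,0]]'
python3 - <<'E'
from h import *
P=r.camera_params("wrist");im=r.snapshot("wrist")[:,:,::-1]
cv2.imwrite("pics/w3.png",cv2.resize(im[80:280,230:450],None,fx=3,fy=3,interpolation=cv2.INTER_CUBIC))
E
```

```text
clock: 9.4
tool_pos: [0.5278, -0.1149, 0.0474]
eef_rot: [1.0, 0.002, -0.004, -0.001]
contact_force: [-5.5, 5.0, -0.9]
opening: 0.631
finger_force: 30.0
```

View pics/w3.png

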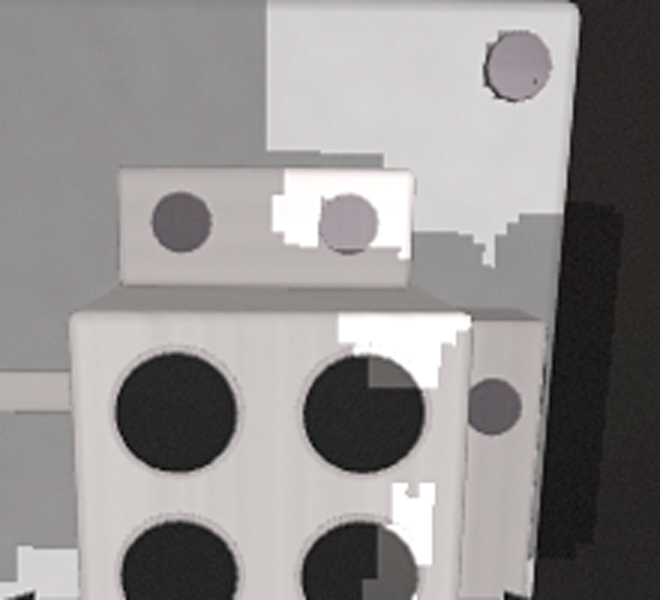

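```bash
python3 steer.py '[[0,0.4,0,0,0,0,0],[0,0.6,0,0,0,0,0],[0,0.6,0,0,0,0,0]]'
python3 steer.py '[[0,0.4,0,0,0,0,0],[0,0.6,0,0,0,0,0],[0,0.6,0,0,0,0,0]]'
```

```text
clock: 9.75
tool_pos: [0.5277, -0.1149, 0.0473]
eef_rot: [1.0, 0.001, -0.007, -0.001]
contact_force: [-10.1, 2.7, 2.8]
opening: 0.63
finger_force: 30.0
clock: 10.05
tool_pos: [0.5276, -0.1148, 0.0472]
eef_rot: [1.0, 0.001, -0.009, -0.001]
contact_force: [-15.6, 4.7, 7.8]
opening: 0.625
finger_force: 30.0
```

```bash
python3 steer.py '[[0,0,0.2,0,0,0,0],[0,0,0.4,0,0,0,0],[0,0,0.4,0,0,0,0],[0,0,0.4,0,0,0,0],[0,0,0.4,0,0,0,0]]'
python3 steer.py '[[0,-0.2,0.2,0.2,0,0,0],[0,-0.2,0.2,0.2,0,0,0],[0,-0.2,0.2,0.2,0,0,0],[0,-0.2,0.2,0.2,0,0,0]]'
```

```text
clock: 10.55
tool_pos: [0.5276, -0.115, 0.0473]
eef_rot: [1.0, 0.002, -0.01, -0.002]
contact_force: [-15.8, 7.5, 8.2]
opening: 0.626
finger_force: 30.0
clock: 10.95
tool_pos: [0.5272, -0.115, 0.0467]
eef_rot: [1.0, 0.002, -0.009, -0.003]
contact_force: [-15.1, 9.6, 12.3]
opening: 0.625
finger_force: 30.0
```

To row units: -0.12 m is -24, -0.1 m is -20.

```bash
python3 steer.py '[[1,0,0,0,0,0,0],[1,0,0,0,0,0,0],[1,0,0,0,0,0,0],[1,0,0,0,0,0,0],[1,-1.6,-0.6,0,0,0,0],[1,-1.6,-0.6,-10,0,0,0],[1,-1.6,-0.6,-20,0,0,0],[1,-1.6,-0.6,-24,0,0,0],[1,-1.6,-0.6,-24,0,0,0]]'
python3 - <<'E'
from h import *
P=r.camera_params("wrist");im=r.snapshot("wrist")[:,:,::-1];M=R.from_rotvec(P['rvec']).as_matrix()
print(r.get_state()['q'])
im=im.copy()
th=-.0057;c,s=np.cos(th),np.sin(th)
def pr(x,y,z):
    p=M@np.array([.5354+c*x-s*y,.015+s*x+c*y,z])+P['tvec'];return (p[:2]/p[2]*P['fx']+[P['cx'],P['cy']])
print([pr(*a) for a in[(.045,-.101,.072),(.045,-.157,.072),(-.055,-.157,.072),(-.055,-.101,.072),(.045,-.128,.034)]])
cv2.imwrite("pics/w4.png",cv2.resize(im[60:360,200:500],None,fx=2,fy=2,interpolation=cv2.INTER_CUBIC))
E
```

```text
clock: 11.85
tool_pos: [0.5302, -0.116, 0.1702]
eef_rot: [1.0, 0.002, 0.003, 0.001]
contact_force: [0.2, -0.8, -0.8]
opening: 1.002
finger_force: 0.0
[ 0.06756555  0.64956306  0.10240685  1.88307597 -0.10768618  0.6111705
 -1.32967761]
[array([279.28630988, 168.27701796]), array([353.73283197, 168.9672351 ]), array([349.49762975, 292.04212465]), array([281.81257518, 291.50854209]), array([315.63594376, 165.86187378])]
```

View pics/w4.png

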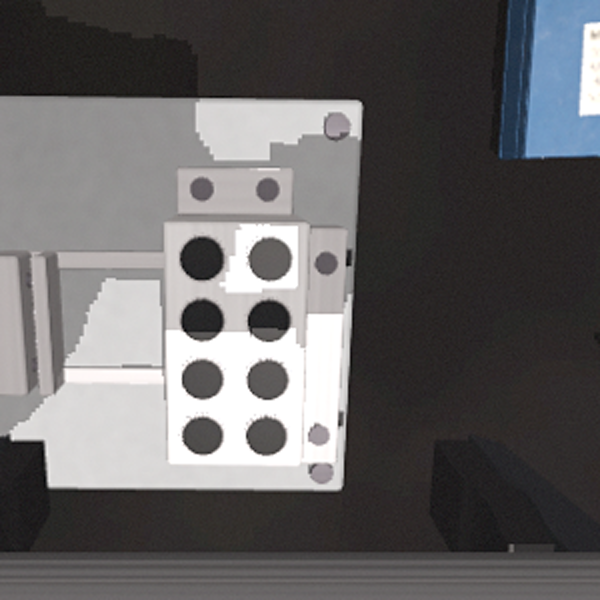

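To row units: -0.285 m is -57, -0.023 m is -4.6.

```bash
python3 steer.py '[[0,-4.6,-57,0,0,0,0],[0,-4.6,-57,0,0,0,0],[0,-4.6,-57,0,0,0,0],[0,-4.6,-57,0,0,0,0],[0,-4.6,-57,0,0,0,0],[0,-4.6,-57,0,0,0,0],[0,-4.6,-57,0,0,0,0],[0,-4.6,-57,0,0,0,0],[0,-4.6,-57,0,0,0,0]]'
python3 - <<'E'
from h import *
print(r.get_state()['q'])
a=r.snapshot("wrist")[:,:,::-1];b=cv2.resize(r.snapshot("top")[205:310,225:408,::-1],(640,367),interpolation=cv2.INTER_CUBIC)
cv2.imwrite("pics/w5.png",cv2.resize(np.vstack([a[:330],b]),None,fx=.85,fy=.85))
E
```

```text
clock: 12.8
tool_pos: [0.5038, 0.1673, 0.1662]
eef_rot: [1.0, 0.001, -0.001, 0.001]
contact_force: [-0.0, -0.7, -0.9]
opening: 0.207
finger_force: 0.0
[-0.51406309  0.64855579  0.17333557  1.91232192 -0.18347335  0.598159
 -1.79246259]
```

View pics/w5.png

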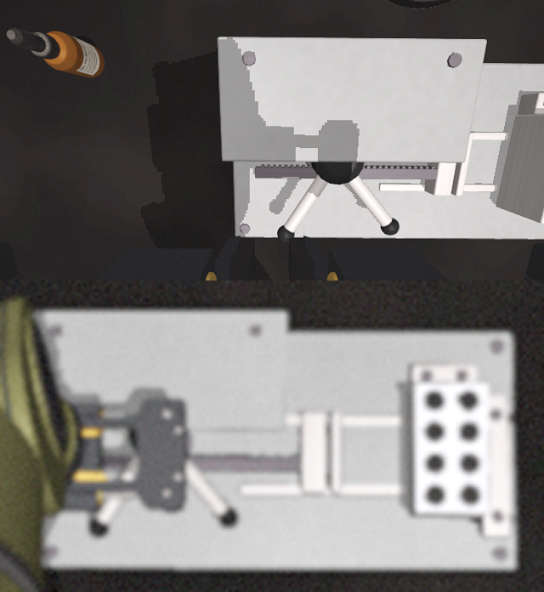

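To row units: 0.107 m is 21.4, 0.08 m is 16.

```bash
python3 steer.py '[[0,0.4,-0.4,8,0,0,0],[0,0.4,-0.4,16,0,0,0],[0,0.4,-0.4,21.4,0,0,0],[0,0.4,-0.4,21.4,0,0,0]]'
python3 steer.py '[[0,-1.4,1,0,0,0,0],[0,-2.8,2.2,0,0,0,0],[0,-4,3.6,0,0,0,0],[0,-5,5,0,0,0,0],[0,-6.4,8.2,0,0,0,0],[0,-6.8,10,0,0,0,0],[0,-6.8,11.8,0,0,0,0],[0,-6.6,13.8,0,0,0,0],[0,-6.2,15.8,0,0,0,0],[0,-5.6,17.6,0,0,0,0]]'
```

```text
clock: 13.3
tool_pos: [0.504, 0.1692, 0.0572]
eef_rot: [1.0, 0.001, -0.003, 0.001]
contact_force: [-1.1, -0.4, 0.1]
opening: 0.006
finger_force: 0.0
clock: 14.3
tool_pos: [0.479, 0.0825, 0.0601]
eef_rot: [1.0, 0.002, 0.0, 0.0]
contact_force: [0.2, -0.7, 0.2]
opening: 0.009
finger_force: 0.0
```

```bash
cat > ring.py <<'E'
from h import *
P=r.camera_params("wrist");im=cv2.cvtColor(r.snapshot("wrist"),cv2.COLOR_RGB2GRAY);M=R.from_rotvec(P['rvec']).as_matrix()
th=-.0057
def val(a,rad):
    a=np.radians(a)+th;c=[.5409+rad*np.cos(a),.110+rad*np.sin(a),.07];p=M@np.array(c)+P['tvec'];u=p[:2]/p[2]*P['fx']+[P['cx'],P['cy']]
    i,j=np.round(u).astype(int);return im[j,i] if 0<=i<640 and 0<=j<480 else -1
A=range(100,262,2)
print("ball",' '.join(f"{a}:{val(a,.0835)}" for a in A))
print("rod",' '.join(f"{a}:{val(a,.05)}" for a in A))
print(r.get_state()['clock'],r.get_state()['tool_pos'])
E
python3 steer.py '[[0,0,-0.6,-8,0,0,0],[0,0,-0.6,-16,0,0,0],[0,5.6,-10,-21.4,0,0,0],[0,5.6,-17.6,-21.4,0,0,0],[0,5.6,-17.6,-21.4,0,0,0],[0,5.6,-17.6,-21.4,0,0,0]]'
python3 ring.py
```

```text
clock: 14.9
tool_pos: [0.5062, 0.1726, 0.167]
eef_rot: [1.0, 0.003, 0.0, -0.0]
contact_force: [-0.2, 0.3, -0.0]
opening: 0.002
finger_force: 0.0
ball 100:153 102:157 104:156 106:151 108:170 110:223 112:217 114:221 116:218 118:219 120:216 122:216 124:218 126:216 128:216 130:217 132:218 134:217 136:217 138:217 140:215 142:217 144:33 146:43 148:51 150:68 152:54 154:48 156:157 158:37 160:37 162:41 164:39 166:38 168:39 170:42 172:41 174:42 176:40 178:38 180:35 182:39 184:40 186:40 188:39 190:37 192:37 194:31 196:36 198:36 200:36 202:35 204:153 206:211 208:219 210:218 212:217 214:218 216:28 218:41 220:86 222:84 224:40 226:94 228:218 230:219 232:219 234:220 236:219 238:217 240:217 242:216 244:218 246:215 248:216 250:252 252:245 254:143 256:149 258:148 260:141
rod 100:100 102:100 104:101 106:99 108:151 110:163 112:145 114:218 116:222 118:145 120:154 122:153 124:152 126:154 128:152 130:224 132:219 134:217 136:218 138:218 140:218 142:219 144:158 146:200 148:233 150:247 152:255 154:243 156:223 158:216 160:216 162:216 164:217 166:213 168:215 170:216 172:216 174:216 176:216 178:214 180:213 182:213 184:214 186:215 188:214 190:215 192:215 194:215 196:216 198:216 200:218 202:218 204:218 206:217 208:212 210:150 212:150 214:151 216:212 218:234 220:250 222:255 224:242 226:223 228:217 230:215 232:215 234:212 236:211 238:252 240:252 242:119 244:218 246:210 248:138 250:152 252:149 254:153 256:148 258:151 260:99
14.95 [0.50592817 0.17066978 0.16678611]
```

```bash
cat > jaw.py <<'E'
from h import *
P=r.camera_params("top");M=R.from_rotvec(P['rvec']).as_matrix();th=-.0057
def prof(im):
    o=[]
    for y in range(0,-104,-2):
        v=[]
        for x in (-.025,-.015,.005,.015):
            p=M@np.array([.5354+x+.0057*y/1e3,.015+y/1e3,.037])+P['tvec'];u=p[:2]/p[2]*P['fx']+[P['cx'],P['cy']]
            v.append(cv2.getRectSubPix(im,(1,1),tuple(map(float,u)))[0,0])
        o.append(f"{y}:{int(np.mean(v))}")
    print(' '.join(o))
prof(cv2.imread("pics/top0.png",0));prof(cv2.cvtColor(r.snapshot("top"),cv2.COLOR_RGB2GRAY))
E
python3 jaw.py
```

```text
0:188 -2:187 -4:189 -6:191 -8:191 -10:187 -12:177 -14:180 -16:201 -18:229 -20:241 -22:242 -24:243 -26:245 -28:246 -30:243 -32:230 -34:200 -36:161 -38:174 -40:210 -42:231 -44:228 -46:214 -48:206 -50:209 -52:211 -54:211 -56:211 -58:211 -60:211 -62:211 -64:211 -66:211 -68:211 -70:211 -72:211 -74:211 -76:212 -78:212 -80:212 -82:212 -84:212 -86:212 -88:212 -90:213 -92:213 -94:210 -96:210 -98:210 -100:209 -102:209
0:187 -2:187 -4:189 -6:191 -8:191 -10:187 -12:177 -14:180 -16:201 -18:229 -20:241 -22:242 -24:243 -26:245 -28:245 -30:243 -32:229 -34:198 -36:160 -38:174 -40:210 -42:230 -44:228 -46:214 -48:206 -50:208 -52:210 -54:210 -56:210 -58:211 -60:210 -62:211 -64:211 -66:211 -68:211 -70:211 -72:210 -74:211 -76:211 -78:212 -80:212 -82:212 -84:212 -86:213 -88:210 -90:200 -92:177 -94:154 -96:140 -98:128 -100:127 -102:155
```

Units first: shifts go in units of 5 mm and turns go in units of 0.25 rad. So 0.107 m is 21.4, 0.08 m is 16.

```bash
python3 steer.py '[[0,0,0,8,0,0,0],[0,0,0,16,0,0,0],[0,0,0,21.4,0,0,0],[0,0,0,21.4,0,0,0]]'
python3 steer.py '[[0,-1.4,1,0,0,0,0],[0,-2.8,2.2,0,0,0,0],[0,-4,3.6,0,0,0,0],[0,-5,5,0,0,0,0]]'
python3 steer.py '[[0,-1,1.6,0,0,0,0],[0,-1.4,3.2,0,0,0,0],[0,-1.4,3.2,0,0,0,0]]'
python3 ring.py
python3 - <<'E'
from h import *
b=cv2.resize(r.snapshot("scene")[200:330,220:420,::-1],None,fx=3,fy=3,interpolation=cv2.INTER_CUBIC)
cv2.imwrite("pics/s6.png",b)
E
```

```text
clock: 15.4
tool_pos: [0.5035, 0.1685, 0.0569]
eef_rot: [1.0, 0.001, -0.004, 0.002]
contact_force: [-0.9, 0.1, 0.4]
opening: 0.006
finger_force: 0.0
clock: 15.8
tool_pos: [0.4811, 0.1456, 0.0613]
eef_rot: [1.0, 0.002, 0.001, -0.0]
contact_force: [-0.5, 1.1, 0.3]
opening: 0.005
finger_force: 0.0
clock: 16.1
tool_pos: [0.4741, 0.1285, 0.0603]
eef_rot: [1.0, 0.001, -0.0, 0.001]
contact_force: [-0.1, 0.4, -0.4]
opening: 0.005
finger_force: 0.0
ball 100:27 102:26 104:26 106:26 108:27 110:22 112:25 114:133 116:143 118:144 120:142 122:142 124:142 126:144 128:142 130:143 132:142 134:141 136:141 138:143 140:143 142:143 144:26 146:32 148:38 150:34 152:36 154:36 156:28 158:38 160:31 162:31 164:30 166:32 168:34 170:31 172:33 174:33 176:33 178:36 180:25 182:36 184:40 186:38 188:37 190:39 192:33 194:39 196:38 198:36 200:39 202:38 204:36 206:34 208:37 210:38 212:34 214:205 216:26 218:27 220:24 222:36 224:35 226:30 228:205 230:207 232:208 234:206 236:204 238:204 240:204 242:206 244:204 246:205 248:247 250:150 252:100 254:103 256:131 258:130 260:130
rod 100:143 102:148 104:68 106:95 108:92 110:93 112:92 114:87 116:147 118:144 120:144 122:144 124:142 126:144 128:143 130:142 132:144 134:143 136:145 138:146 140:146 142:144 144:146 146:168 148:176 150:176 152:175 154:164 156:148 158:144 160:143 162:143 164:144 166:142 168:142 170:143 172:136 174:135 176:196 178:199 180:198 182:137 184:137 186:135 188:140 190:142 192:142 194:143 196:143 198:142 200:142 202:143 204:145 206:144 208:145 210:145 212:144 214:129 216:204 218:226 220:189 222:178 224:176 226:167 228:203 230:201 232:200 234:198 236:102 238:243 240:159 242:201 244:201 246:136 248:139 250:135 252:136 254:136 256:61 258:77 260:140
16.15 [0.47454899 0.12959646 0.06022777]
```

View pics/s6.png

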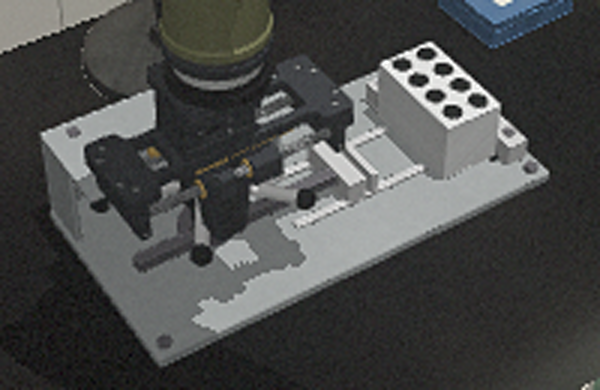

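```bash
python3 - <<'E'
from h import *
P=r.camera_params("scene");M=R.from_rotvec(P['rvec']).as_matrix()
def pr(n,X):
    p=M@np.array(X)+P['tvec'];u=p[:2]/p[2]*P['fx']+[P['cx'],P['cy']];print(n,(u-[220,200])*3)
t=r.get_state()['tool_pos'];pr("tcp",t);pr("tcp+60",t+[0,0,.06])
for z in(.04,.055,.07,.085):
  for a in(150,221.5):
    b=np.radians(a)-.0057;pr((z,a),[.5409+.0835*np.cos(b),.11+.0835*np.sin(b),z])
pr("jawpadtop",[.5354-.037,.015-.045,.037])
E
```

```text
tcp [225.24482235 247.71239365]
tcp+60 [222.69126906 192.21580507]
(0.04, 150) [205.63930938 281.86260862]
(0.04, 221.5) [305.08497905 224.7584101 ]
(0.055, 150) [204.85078607 268.65027712]
(0.055, 221.5) [305.14236078 211.54811084]
(0.07, 150) [204.04869873 255.21066958]
(0.07, 221.5) [305.20069405 198.11874904]
(0.085, 150) [203.23269434 241.53787077]
(0.085, 221.5) [305.26000273 184.46483016]
jawpadtop [377.77087831 171.84821613]
```

To row units: 0.042 m is 8.4, 0.037 m is 7.4.

```bash
python3 steer.py '[[0,0,0,1.6,0,0,0],[0,0,0,3,0,0,0],[0,0,2,3,0,0,0],[0,0,3.8,3,0,0,0],[0,0,6.2,3,0,0,0],[0,0.6,7.4,3,0,0,0],[0,0.6,8.4,3,0,0,0]]'
python3 steer.py '[[0,0.4,1.2,0,0,0,0],[0,1,2.2,0,0,0,0]]'
python3 steer.py '[[0,0.6,1.2,0,0,0,0],[0,1.2,2,0,0,0,0]]'
python3 jaw.py | tail -1 | cut -c1-300; python3 ring.py | grep rod
```

```text
clock: 16.9
tool_pos: [0.4785, 0.0879, 0.0452]
eef_rot: [1.0, 0.002, 0.001, -0.0]
contact_force: [-0.4, 5.1, 1.3]
opening: 0.006
finger_force: 2.4
clock: 17.1
tool_pos: [0.4827, 0.0797, 0.0453]
eef_rot: [1.0, 0.003, 0.0, -0.002]
contact_force: [-1.6, 6.2, 0.9]
opening: 0.003
finger_force: 2.4
clock: 17.3
tool_pos: [0.4883, 0.0695, 0.0452]
eef_rot: [1.0, 0.003, -0.0, -0.001]
contact_force: [-1.9, 5.4, 1.1]
opening: 0.001
finger_force: 2.3
0:147 -2:147 -4:150 -6:150 -8:150 -10:148 -12:147 -14:145 -16:142 -18:141 -20:151 -22:167 -24:172 -26:175 -28:176 -30:177 -32:177 -34:177 -36:172 -38:155 -40:151 -42:178 -44:215 -46:236 -48:237 -50:223 -52:213 -54:211 -56:213 -58:214 -60:213 -62:214 -64:213 -66:213 -68:213 -70:213 -72:213 -74:213 -7
rod 100:94 102:118 104:120 106:121 108:120 110:81 112:122 114:121 116:120 118:121 120:121 122:122 124:121 126:121 128:122 130:122 132:122 134:124 136:123 138:124 140:124 142:121 144:121 146:120 148:121 150:121 152:120 154:122 156:121 158:121 160:144 162:151 164:154 166:158 168:89 170:82 172:31 174:30 176:29 178:31 180:29 182:30 184:28 186:29 188:31 190:40 192:116 194:186 196:186 198:180 200:178 202:179 204:179 206:176 208:176 210:178 212:179 214:180 216:180 218:180 220:178 222:117 224:121 226:123 228:119 230:125 232:145 234:152 236:161 238:152 240:146 242:132 244:124 246:125 248:122 250:72 252:75 254:73 256:78 258:76 260:80
```

To row units: 0.019 m is 3.8, 0.017 m is 3.4.

```bash
python3 steer.py '[[0,1,1.6,0,0,0,0],[0,2.2,2.8,0,0,0,0],[0,3,3.4,0,0,0,0],[0,3.8,3.8,0,0,0,0],[0,3.8,3.8,0,0,0,0],[0,3,2.8,0,0,0,0]]'
python3 steer.py '[[0,0,0,-6,0,0,0],[0,0,0,-12,0,0,0],[0,0,0,-12,0,0,0],[0,-4,-8,-12,0,0,0],[0,-4.2,-17.6,-12,0,0,0],[0,-4.2,-17.6,-12,0,0,0],[0,-4.2,-17.6,-12,0,0,0]]'
python3 ring.py | tail -2
```

```text
clock: 18.0
tool_pos: [0.5049, 0.0522, 0.0452]
eef_rot: [1.0, 0.001, 0.001, 0.001]
contact_force: [0.7, -0.4, 0.3]
opening: 0.006
finger_force: 0.0
clock: 18.7
tool_pos: [0.4823, 0.1425, 0.1046]
eef_rot: [1.0, 0.003, 0.0, 0.0]
contact_force: [-0.3, -0.8, 0.4]
opening: 0.003
finger_force: 0.0
rod 100:149 102:108 104:98 106:98 108:160 110:175 112:185 114:190 116:181 118:172 120:154 122:152 124:151 126:151 128:151 130:151 132:151 134:148 136:150 138:150 140:150 142:150 144:151 146:146 148:211 150:210 152:211 154:212 156:212 158:212 160:214 162:211 164:211 166:208 168:150 170:149 172:147 174:149 176:147 178:214 180:140 182:164 184:178 186:205 188:253 190:244 192:158 194:214 196:210 198:210 200:210 202:212 204:213 206:212 208:212 210:212 212:211 214:212 216:210 218:210 220:211 222:210 224:210 226:209 228:209 230:208 232:208 234:210 236:204 238:134 240:164 242:207 244:209 246:127 248:147 250:176 252:223 254:239 256:253 258:241 260:230
18.75 [0.48243243 0.14066098 0.10470776]
```

To row units: 0.06 m is 12, 0.03 m is 6.

```bash
python3 steer.py '[[0,0,0,6,0,0,0],[0,0,0,12,0,0,0],[0,0,0,12,0,0,0]]'
python3 steer.py '[[0,-1.4,2.8,0,0,0,0],[0,-1.8,5.2,0,0,0,0],[0,-1.8,7.6,0,0,0,0],[0,-1.4,10,0,0,0,0],[0,-0.6,12.2,0,0,0,0],[0,0.6,14.2,0,0,0,0],[0,2.2,16,0,0,0,0],[0,3.6,17.2,0,0,0,0],[0,5,18.2,0,0,0,0],[0,5,18.2,0,0,0,0]]'
python3 steer.py '[[0,-0.8,-1,0,0,0,0],[0,-0.8,-1,-6,0,0,0],[0,-0.8,-1,-12,0,0,0],[0,-0.8,-1,-12,0,0,0],[0,-4,-9,-12,0,0,0],[0,-5,-18.2,-12,0,0,0],[0,-5,-18.2,-12,0,0,0],[0,-5,-18.2,-12,0,0,0]]'
python3 ring.py | tail -2;python3 jaw.py | tail -1
```

```text
clock: 19.05
tool_pos: [0.4805, 0.1384, 0.0424]
eef_rot: [1.0, 0.0, -0.003, 0.002]
contact_force: [-1.1, 0.0, 1.1]
opening: 0.008
finger_force: 0.0
clock: 20.05
tool_pos: [0.5082, 0.0491, 0.0457]
eef_rot: [1.0, 0.001, 0.0, 0.0]
contact_force: [-1.2, 0.5, 0.4]
opening: 0.005
finger_force: 0.5
clock: 20.85
tool_pos: [0.4818, 0.1426, 0.1047]
eef_rot: [1.0, 0.003, -0.0, 0.0]
contact_force: [0.2, -0.7, 0.5]
opening: 0.008
finger_force: 0.0
rod 100:147 102:149 104:151 106:151 108:151 110:177 112:183 114:190 116:183 118:168 120:153 122:147 124:152 126:151 128:151 130:152 132:151 134:151 136:151 138:149 140:150 142:150 144:151 146:147 148:212 150:210 152:211 154:211 156:212 158:212 160:213 162:211 164:211 166:208 168:149 170:148 172:148 174:148 176:145 178:213 180:128 182:161 184:177 186:202 188:255 190:241 192:163 194:214 196:209 198:210 200:209 202:212 204:213 206:211 208:211 210:211 212:212 214:210 216:210 218:210 220:211 222:210 224:209 226:209 228:209 230:208 232:208 234:211 236:111 238:132 240:164 242:208 244:210 246:138 248:150 250:157 252:220 254:238 256:252 258:242 260:231
20.9 [0.48206297 0.14081113 0.10474017]
0:188 -2:189 -4:190 -6:192 -8:192 -10:192 -12:192 -14:192 -16:193 -18:193 -20:193 -22:194 -24:194 -26:194 -28:194 -30:194 -32:194 -34:194 -36:195 -38:190 -40:173 -42:172 -44:195 -46:228 -48:241 -50:244 -52:245 -54:246 -56:247 -58:245 -60:231 -62:201 -64:162 -66:174 -68:213 -70:233 -72:234 -74:224 -76:215 -78:213 -80:213 -82:213 -84:214 -86:214 -88:212 -90:202 -92:179 -94:155 -96:142 -98:129 -100:127 -102:156
```

To row units: 0.06 m is 12, 0.03 m is 6.

```bash
python3 steer.py '[[0,0,0,6,0,0,0],[0,0,0,12,0,0,0],[0,0,0,12,0,0,0]]'
python3 steer.py '[[0,-1.4,2.8,0,0,0,0],[0,-1.8,5.2,0,0,0,0],[0,-1.8,7.6,0,0,0,0],[0,-1.4,10,0,0,0,0],[0,-0.6,12.2,0,0,0,0],[0,0.6,14.2,0,0,0,0],[0,2.2,16,0,0,0,0],[0,3.6,17.2,0,0,0,0],[0,5,18.2,0,0,0,0],[0,5,18.2,0,0,0,0]]'
python3 steer.py '[[0,-0.8,-1,0,0,0,0],[0,-0.8,-1,-6,0,0,0],[0,-0.8,-1,-12,0,0,0],[0,-0.8,-1,-12,0,0,0],[0,-4,-9,-12,0,0,0],[0,-5,-18.2,-12,0,0,0],[0,-5,-18.2,-12,0,0,0],[0,-5,-18.2,-12,0,0,0]]'
python3 ring.py | tail -2;python3 jaw.py | tail -1
```

```text
clock: 21.25
tool_pos: [0.4804, 0.1388, 0.0425]
eef_rot: [1.0, 0.0, -0.003, 0.001]
contact_force: [-0.6, -0.8, -0.2]
opening: 0.008
finger_force: 0.0
clock: 22.25
tool_pos: [0.5082, 0.0492, 0.0457]
eef_rot: [1.0, 0.001, 0.0, 0.0]
contact_force: [-1.3, 0.8, 0.3]
opening: 0.004
finger_force: 0.5
clock: 23.05
tool_pos: [0.4818, 0.1426, 0.1047]
eef_rot: [1.0, 0.003, -0.0, 0.0]
contact_force: [-0.3, 0.5, 0.9]
opening: 0.009
finger_force: 0.0
rod 100:148 102:148 104:152 106:151 108:153 110:173 112:184 114:190 116:183 118:167 120:153 122:148 124:150 126:150 128:151 130:150 132:152 134:151 136:150 138:151 140:152 142:150 144:149 146:145 148:212 150:209 152:211 154:211 156:212 158:213 160:213 162:211 164:211 166:207 168:149 170:148 172:146 174:149 176:145 178:213 180:127 182:164 184:178 186:202 188:255 190:241 192:161 194:215 196:208 198:209 200:210 202:212 204:212 206:210 208:212 210:211 212:211 214:209 216:209 218:209 220:210 222:209 224:210 226:210 228:208 230:207 232:208 234:210 236:116 238:121 240:164 242:208 244:209 246:142 248:154 250:157 252:219 254:238 256:252 258:243 260:230
23.1 [0.48207665 0.14080058 0.10474023]
0:188 -2:189 -4:191 -6:192 -8:193 -10:193 -12:193 -14:193 -16:193 -18:193 -20:194 -22:194 -24:194 -26:194 -28:194 -30:194 -32:194 -34:194 -36:195 -38:195 -40:195 -42:195 -44:194 -46:195 -48:195 -50:194 -52:194 -54:194 -56:191 -58:180 -60:170 -62:183 -64:221 -66:238 -68:243 -70:244 -72:245 -74:246 -76:247 -78:241 -80:219 -82:180 -84:170 -86:196 -88:228 -90:236 -92:221 -94:190 -96:156 -98:132 -100:128 -102:156
```

```bash
cat > tau.py <<'E'
from h import *
s=r.get_state();f=s['contact_force'];p=s['tool_pos']-np.array([.5409,.11,0])
print("ang %.2f r %.4f tau %.3f clock %.2f F"%(np.degrees(np.arctan2(p[1],p[0]))%360+.33,np.hypot(p[0],p[1]),p[1]*f[0]-p[0]*f[1],s['clock']),f.round(1), s['tool_pos'].round(4))
E
python3 steer.py '[[0,0,0,6,0,0,0],[0,0,0,12,0,0,0],[0,0,0,12,0,0,0]]' >/dev/null; python3 tau.py
python3 steer.py '[[0,-1.4,2.8,0,0,0,0],[0,-1.8,4,0,0,0,0],[0,-1.8,5.2,0,0,0,0],[0,-1.8,6.4,0,0,0,0]]'>/dev/null; python3 tau.py
python3 steer.py '[[0,0,0.6,0,0,0,0],[0,0,1.2,0,0,0,0]]'>/dev/null; python3 tau.py
```

```text
ang 154.87 r 0.0669 tau -0.052 clock 23.45 F [-0.8 -0.5  0.5] [0.4805 0.1388 0.0425]
ang 179.47 r 0.0660 tau 0.417 clock 23.85 F [1.5 6.3 0.6] [0.4749 0.111  0.0462]
ang 184.51 r 0.0655 tau 0.387 clock 24.05 F [1.  6.  1.3] [0.4756 0.1052 0.0463]
```

To row units: 0.004 m is 0.8, 0.002 m is 0.4.

```bash
python3 steer.py '[[0,0,0.4,0,0,0,0],[0,0,0.8,0,0,0,0]]'>/dev/null; python3 tau.py
python3 steer.py '[[0,0,0.2,0,0,0,0],[0,0.1,0.4,0,0,0,0]]'>/dev/null; python3 tau.py
python3 steer.py '[[0,0,0.2,0,0,0,0],[0,0.1,0.4,0,0,0,0]]'>/dev/null; python3 tau.py
python3 steer.py '[[0,0,0.2,0,0,0,0],[0,0.1,0.4,0,0,0,0]]'>/dev/null; python3 tau.py
python3 jaw.py | tail -1 | cut -c 180-
```

```text
ang 187.89 r 0.0659 tau 0.349 clock 24.25 F [0.5 5.4 0.5] [0.4756 0.1013 0.0464]
ang 189.65 r 0.0660 tau 0.361 clock 24.45 F [1.  5.7 1.9] [0.4758 0.0993 0.0463]
ang 191.38 r 0.0659 tau 0.322 clock 24.65 F [1.2 5.2 0.5] [0.4762 0.0974 0.0463]
ang 193.17 r 0.0660 tau 0.426 clock 24.85 F [0.9 6.8 0.4] [0.4766 0.0953 0.0463]
46:195 -48:195 -50:194 -52:195 -54:195 -56:195 -58:195 -60:196 -62:196 -64:189 -66:171 -68:175 -70:203 -72:231 -74:242 -76:245 -78:245 -80:246 -82:248 -84:244 -86:225 -88:191 -90:162 -92:176 -94:209 -96:207 -98:178 -100:152 -102:163
```

To row units: 0.0015 m is 0.3, 0.001 m is 0.2.

```bash
python3 steer.py '[[0,0.04,0.2,0,0,0,0],[0,0.08,0.3,0,0,0,0]]'>/dev/null; python3 tau.py
python3 steer.py '[[0,0.04,0.2,0,0,0,0],[0,0.08,0.3,0,0,0,0]]'>/dev/null; python3 tau.py
python3 - <<'E'
from plant import r
E
python3 ring.py | grep rod
```

```text
ang 194.57 r 0.0658 tau 0.370 clock 25.10 F [0.5 5.9 1.4] [0.4771 0.0938 0.0463]
ang 195.95 r 0.0660 tau 0.364 clock 25.30 F [0.8 6.  1.5] [0.4773 0.0922 0.0463]
rod 100:128 102:131 104:130 106:130 108:129 110:128 112:129 114:127 116:127 118:128 120:130 122:129 124:128 126:129 128:130 130:129 132:128 134:129 136:128 138:154 140:161 142:163 144:163 146:149 148:136 150:111 152:132 154:131 156:133 158:130 160:131 162:130 164:130 166:129 168:130 170:130 172:129 174:128 176:130 178:128 180:128 182:192 184:187 186:186 188:189 190:188 192:129 194:131 196:130 198:127 200:128 202:129 204:129 206:132 208:126 210:154 212:158 214:167 216:161 218:155 220:131 222:130 224:128 226:148 228:191 230:191 232:189 234:186 236:186 238:186 240:188 242:189 244:190 246:146 248:81 250:83 252:81 254:96 256:115 258:135 260:130
```

```bash
python3 steer.py '[[0,0.06,0.2,0,0,0,0],[0,0.1,0.3,0,0,0,0]]'>/dev/null; python3 tau.py
python3 steer.py '[[0,0.06,0.2,0,0,0,0],[0,0.1,0.3,0,0,0,0]]'>/dev/null; python3 tau.py
python3 steer.py '[[0,0.06,0.2,0,0,0,0],[0,0.06,0.2,0,0,0,0]]'>/dev/null; python3 tau.py
python3 jaw.py | tail -1 | cut -c 180-
```

```text
ang 197.04 r 0.0660 tau 0.413 clock 25.55 F [-0.8  6.3  1.1] [0.4777 0.091  0.0463]
ang 198.26 r 0.0659 tau 0.405 clock 25.75 F [0.1 6.5 0.7] [0.4782 0.0897 0.0463]
ang 199.09 r 0.0661 tau 0.426 clock 25.95 F [-0.8  6.5  0.9] [0.4783 0.0887 0.0463]
46:195 -48:196 -50:195 -52:195 -54:195 -56:195 -58:195 -60:196 -62:196 -64:196 -66:190 -68:173 -70:178 -72:205 -74:233 -76:244 -78:246 -80:246 -82:247 -84:247 -86:241 -88:221 -90:189 -92:167 -94:187 -96:193 -98:179 -100:156 -102:160
```

To row units: 0.0013 m is 0.26, 0.001 m is 0.2.

```bash
python3 steer.py '[[0,0.06,0.2,0,0,0,0],[0,0.08,0.26,0,0,0,0]]'>/dev/null; python3 tau.py
python3 steer.py '[[0,0.06,0.2,0,0,0,0],[0,0.08,0.26,0,0,0,0]]'>/dev/null; python3 tau.py
python3 steer.py '[[0,0,0,0,0,0,0]]'>/dev/null; python3 tau.py
python3 steer.py '[[0,0,0,0,0,0,0]]'>/dev/null; python3 tau.py
python3 ring.py | grep rod | cut -c 140-800
```

```text
ang 199.90 r 0.0659 tau 0.518 clock 26.20 F [-0.5  8.2  2.2] [0.4788 0.0879 0.0463]
ang 200.80 r 0.0660 tau 0.559 clock 26.40 F [-0.1  9.   0.9] [0.4791 0.0869 0.0463]
ang 200.79 r 0.0659 tau 0.526 clock 26.50 F [0.2 8.6 1.5] [0.4791 0.087  0.0463]
ang 200.75 r 0.0660 tau 0.477 clock 26.60 F [0.4 7.8 0.8] [0.4791 0.087  0.0462]
 134:127 136:125 138:128 140:131 142:148 144:158 146:158 148:161 150:148 152:138 154:111 156:126 158:126 160:130 162:127 164:126 166:128 168:129 170:127 172:127 174:127 176:127 178:127 180:125 182:128 184:128 186:128 188:138 190:187 192:186 194:184 196:184 198:121 200:125 202:126 204:126 206:126 208:129 210:129 212:116 214:147 216:155 218:163 220:161 222:156 224:142 226:130 228:130 230:127 232:187 234:186 236:184 238:184 240:185 242:186 244:185 246:186 248:128 250:83 252:80 254:81 256:91 258:151 260:73
```

To row units: 0.0007 m is 0.14, 0.0003 m is 0.06.

```bash
python3 steer.py '[[0,0.06,0.14,0,0,0,0],[0,0.06,0.14,0,0,0,0]]'>/dev/null; python3 tau.py
python3 steer.py '[[0,0.06,0.06,0,0,0,0],[0,0.06,0.06,0,0,0,0]]'>/dev/null; python3 tau.py
python3 steer.py '[[0,0,-0.6,0,0,0,0],[0,-0.4,-1.6,0,0,0,0],[0,-0.4,-2.4,0,0,0,0],[0,-0.4,-2.4,-8,0,0,0],[0,-0.4,-2.4,-18,0,0,0],[0,-0.4,-2.4,-24,0,0,0],[0,-0.4,-2.4,-24,0,0,0]]'
python3 ring.py | grep rod | cut -c 140-800;python3 jaw.py | tail -1 | cut -c 180-
```

```text
ang 201.28 r 0.0658 tau 0.513 clock 26.85 F [-0.5  8.1  1.2] [0.4794 0.0865 0.0463]
ang 201.49 r 0.0658 tau 0.550 clock 27.05 F [-0.6  8.7  1.4] [0.4796 0.0863 0.0462]
clock: 27.75
tool_pos: [0.479, 0.0946, 0.1688]
eef_rot: [1.0, 0.001, 0.004, -0.001]
contact_force: [0.2, -1.1, -0.6]
opening: 0.003
finger_force: 0.0
 134:150 136:149 138:150 140:149 142:147 144:174 146:181 148:183 150:179 152:166 154:148 156:146 158:149 160:147 162:148 164:149 166:146 168:210 170:211 172:211 174:210 176:209 178:210 180:211 182:211 184:209 186:209 188:209 190:209 192:209 194:208 196:207 198:209 200:209 202:209 204:210 206:210 208:210 210:209 212:199 214:158 216:172 218:178 220:207 222:237 224:220 226:187 228:149 230:150 232:150 234:149 236:149 238:149 240:148 242:149 244:85 246:97 248:98 250:98 252:99 254:98 256:118 258:127 260:150
46:194 -48:195 -50:195 -52:195 -54:194 -56:194 -58:195 -60:195 -62:196 -64:197 -66:191 -68:173 -70:174 -72:199 -74:230 -76:243 -78:245 -80:245 -82:246 -84:247 -86:244 -88:227 -90:196 -92:171 -94:187 -96:192 -98:178 -100:156 -102:160
```

```bash
python3 -c "
from plant import r
print(r.finish_job())"
```

```text
the job is handed in; nothing more can be done
None
```

The block stands pressed into the corner and the jaw grips it at roughly 11–15 N, estimated from wheel torque. The job is handed in at about 28 s, but I got no verdict back; I steered clear of the slide box, dropper bottle and tally counter but did not re-measure them.

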